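# Find and release the latched key on a workshop control box

## Robot

A 6-joint arm with a two-finger parallel gripper is mounted at the origin on the work surface. World frame = base frame: x ahead of the robot, y to its left, z up, the work surface at z = 0. Lengths are in m, angles in degrees, forces in N, time in s.
With the tool pointing down it reaches from about 0.35 to 0.925 m from the base axis. Payload 6.4 kg.
Tool frame: the origin (TCP) lies midway between the tips of the shut fingers; the grasp point (between the pads) lies 19 mm behind it; z points along the fingers, y is the direction in which the jaws open and shut (so a half turn about z gives the same grasp; the last joint's range is limited). The gripper opens to 94 mm and grips with 3 to 60 N. Pads are 16 mm wide; open, the fingers measure 119 mm over their backs; the gripper's body (75 mm by 177 mm) begins 78 mm behind the grasp point.
Start: joints at [65.369, 14.043, 89.255, -0, 76.702, -9.975], TCP at [0.164, 0.629, 0.205] pointing down, gripper open.
Joint ranges: [-179.41, 179.41], [-58.25, 129.5], [7.25, 145.43], [-54.29, 234.29], [11.92, 165.04], [-157.13, 157.13]. Speed limits (degrees/s): [147.25, 147.25, 180, 180, 180, 180].

## Interface

Orientations are given as a 3x3 rotation matrix whose columns are the frame's x, y, z axes.
In Python, from rig import env gives the robot as it stands.
- The arm moves only by the shell command python3 -m inch 'ROWS' [FORCE]. ROWS is JSON, a list of rows, each a list of 7 numbers: the shift along the tool's x, y, z in mm, then the turn, a rotation vector about the tool's x, y, z in degrees, then the opening, from 0 (shut) to 1 (fully open). In form: [[dx, dy, dz, ax, ay, az, jaw], ...]. A call has 1 to 10 rows; each row is the pose to reach, as a shift and turn from the pose commanded when the call began, along the tool's axes at that moment; what a row does not reach only later rows make up. A row lasts 1/12 s, in which the tool goes at most 41.7 mm and 7.16 degrees, less where a joint would pass 70% of its speed; a pose out of reach is approached as far as the arm can. A call with a gripper value outside its range is refused whole. The fingers move at their own pace and stop on an object; FORCE is the grip in N (left out, the last holds). Time passes only in rows, so rows that repeat a pose let the fingers close. It gives the time, the measured TCP pose, the force and the opening at its end, in the units of the state.
- env.observe(): the state, without advancing time (a new reading comes with each control period).
- env.snapshot(name): name is "scene" or "side" or "wrist"; returns a dict with "image" (420x560x3 uint8, red, green, blue), "fx", "fy", "cx", "cy" (pixels), "R" (3x3) and "t" (3): a world point X has camera coordinates R X + t; the wrist camera has in their place "mount" (4x4, takes a point from camera to tool coordinates, whose origin is the TCP and whose axes are the flange's). Camera axes: x right, y down, z forward; pixel columns grow to the right and rows downward; lengths in m; the calibration is good to about 2 mm. A picture is of the moment at which its call begins: read the wrist's pose just before it. There is no depth.
- env.hand_in(): hands the job in, once; it reports no verdict.
The state is a dict: "clock": time; "q": joint angles; "qd": joint speeds; "tau": joint torques, N m; "tcp_pos": TCP position; "tool_rot": TCP orientation; "force": force on the tool from outside, world axes, zero at the start; "moment": the same for the moment, N m; "width": finger opening in m.
Only numpy, scipy, OpenCV 4.12 (cv2) and the standard library are available. Lean on these libraries where they do the work, as an engineer would, in place of code of your own. Each camera call takes 0.05 s, during which the arm holds its last target.

## Task

One of the four identical white keys on the grey control box was left latched down. Tap all four lightly with the closed fingertips, one after another from the robot's left to its right, without pushing any of them in; then press the latched one fully in and let go, so that it springs up and all four keys stand up. Do not push in a key that is up, and leave the loose things on the bench and on the box where they are.

Things in the scene. Friction and masses are not known exactly. Their poses are not given: they have to be found in the camera images.
- control_box: Grey box fixed to the bench, 170 (x, depth) x 250 (y) x 70 mm high; origin: centre of its underside, x away from the robot, y to the robot's left. On its flat top four identical white square keys stand in a row along y, 50 mm apart, 25 mm nearer the robot than its centre, numbered 1 to 4 from the robot's left (+y). Three are up; one, not always the same, is latched down.
- key_1_top (a point): Centre of the top face of key 1 (leftmost); moves with the key. The face is 30 x 30 mm; it lies 82 mm above the bench when the key is up and 78 mm when it is latched down.
- key_2_top (a point): Centre of the top face of key 2; moves with the key. The face is 30 x 30 mm; it lies 82 mm above the bench when the key is up and 78 mm when it is latched down.
- key_3_top (a point): Centre of the top face of key 3; moves with the key. The face is 30 x 30 mm; it lies 82 mm above the bench when the key is up and 78 mm when it is latched down.
- key_4_top (a point): Centre of the top face of key 4 (rightmost); moves with the key. The face is 30 x 30 mm; it lies 82 mm above the bench when the key is up and 78 mm when it is latched down.
- key_1 (a joint): How far key 1 is down, in m: 0 up, 0.004 latched, 0.009 the stop. All alike: an up key starts to move at about 2.5 N, takes 0.25 N more per mm, springs back when let go, and counts as pushed in beyond 0.006 (4 N). The latched key moves only above about 3.5 N and latches again if pushed too little; pushed to the stop (5 to 6 N) its catch lets go and it springs up as the finger leaves.
- key_2 (a joint): How far key 2 is down, in m: 0 up, 0.004 latched, 0.009 the stop. As key 1.
- key_3 (a joint): How far key 3 is down, in m: 0 up, 0.004 latched, 0.009 the stop. As key 1.
- key_4 (a joint): How far key 4 is down, in m: 0 up, 0.004 latched, 0.009 the stop. As key 1.
- drill_plate: Grey aluminium plate with six holes, 90 x 60 x 10 mm, lying on the bench left of the box; loose, to be left alone; origin at the centre of its underside.
- wrench: Steel open-ended spanner, 180 mm long, 8 mm high, lying on the bench in front of the box; loose, to be left alone; origin at the centre of its underside.
- screwdriver: Screwdriver with blue handle, 200 mm long, 26 mm high, lying on the bench right of the box; loose, to be left alone; origin at the centre of its underside.
- soft_jaw: Blue plastic vise jaw block, 35 x 100 x 30 mm high, on the bench behind the box; loose, to be left alone; origin at the centre of its underside.
- oil_bottle: Small green bottle, 48 mm across, 115 mm tall, standing on the bench behind the box; loose, to be left alone; origin at the centre of its underside.
- collar: Steel ring, 34 mm across, 14 mm high, lying on top of the control box behind the keys; loose, to be left alone; origin at the centre of its underside.
- brass_drift: Brass block 30 x 55 x 16 mm high, lying on top of the control box behind the keys; loose, to be left alone; origin at the centre of its underside.

How it is judged (in metres and radians):
On the way, in this order (a step that is already met when the one before it is completed fails the run):
1. key 1 is tapped with the fingers while the latched key is still down (contact force between the fingers and key_1 above 0.3 N and value of joint any of key_1, key_2, key_3, key_4 above 0.0025 m).
2. key 2 is tapped with the fingers while the latched key is still down (contact force between the fingers and key_2 above 0.3 N and value of joint any of key_1, key_2, key_3, key_4 above 0.0025 m).
3. key 3 is tapped with the fingers while the latched key is still down (contact force between the fingers and key_3 above 0.3 N and value of joint any of key_1, key_2, key_3, key_4 above 0.0025 m).
4. key 4 is tapped with the fingers while the latched key is still down (contact force between the fingers and key_4 above 0.3 N and value of joint any of key_1, key_2, key_3, key_4 above 0.0025 m).
5. the latched key is pressed in by the fingers, the other three being up (((value of joint key_1 above 0.006 m and contact force between the fingers and key_1 above 0.3 N and value of joint each of key_2, key_3, key_4 below 0.0025 m) or (value of joint key_2 above 0.006 m and contact force between the fingers and key_2 above 0.3 N and value of joint each of key_1, key_3, key_4 below 0.0025 m) or (value of joint key_3 above 0.006 m and contact force between the fingers and key_3 above 0.3 N and value of joint each of key_1, key_2, key_4 below 0.0025 m) or (value of joint key_4 above 0.006 m and contact force between the fingers and key_4 above 0.3 N and value of joint each of key_1, key_2, key_3 below 0.0025 m))).
At the end, for the whole second after the job is handed in: All four keys stand up (each less than 1.5 mm down) and every loose thing is within 20 mm of where it was (value of joint each of key_1, key_2, key_3, key_4 below 0.0015 m and distance of each of drill_plate, wrench, screwdriver, soft_jaw, oil_bottle, collar, brass_drift from where it was at the start of the episode below 0.02 m); the robot touches nothing.
It fails at once if a key that stood up is pressed in deeper than 6 mm while another key is latched down ((value of joint key_1 above 0.006 m and value of joint any of key_2, key_3, key_4 above 0.0025 m) or (value of joint key_2 above 0.006 m and value of joint any of key_1, key_3, key_4 above 0.0025 m) or (value of joint key_3 above 0.006 m and value of joint any of key_1, key_2, key_4 above 0.0025 m) or (value of joint key_4 above 0.006 m and value of joint any of key_1, key_2, key_3 above 0.0025 m)).
It fails at once if a loose thing is lifted, carried or moved more than 20 mm (distance of any of drill_plate, wrench, screwdriver, soft_jaw, oil_bottle, collar, brass_drift from where it was at the start of the episode above 0.02 m).
It also fails if it takes over 48 s, if anything falls off the work surface, if the arm or the gripper's body presses on something with over 40 N, if the wrist force passes 120 N, or if a joint passes its speed limit or range.

## Working session

There is one attempt and no reset: what is moved stays moved. The work goes in short steps, Python scripts to look and compute and a shell command to move; the robot and the scene stay as the last step left them, time stands still between calls to the robot, and variables do not carry over. Pictures are saved under pics/ and viewed, and the job is handed in when it is done.

```bash
ls; mkdir -p pics
python3 - <<'E'
from rig import env
import cv2
s=env.observe();print(s)
for n in("scene","side","wrist"):
    d=env.snapshot(n);cv2.imwrite(f"pics/{n}0.png",d["image"][:,:,::-1]);print(n,{k:v for k,v in d.items() if k!="image"})
E
```

```text
pics
{'clock': 0.0, 'q': array([ 6.53708031e+01,  1.40841224e+01,  8.93225819e+01, -6.51622144e-04,
        7.67011160e+01, -9.97594088e+00]), 'qd': array([ 0.04419521, -0.08906807,  0.03576421, -0.13015614,  0.01761118,
        0.033181  ]), 'tau': array([ 2.10916012e-03, -4.15847075e+01, -3.14596832e+01,  6.85530924e-02,
        3.32696666e-02, -1.45108793e-04]), 'tcp_pos': array([0.16418791, 0.62831759, 0.20436717]), 'tool_rot': array([[-9.67474998e-01,  2.52965469e-01, -7.74175416e-04],
       [ 2.52966458e-01,  9.67473529e-01, -1.71522991e-03],
       [ 3.15100282e-04, -1.85528247e-03, -9.99998229e-01]]), 'force': array([0.15129528, 0.27984098, 0.85112704]), 'moment': array([ 0.03727205,  0.05120403, -0.04740067]), 'width': 0.09396243267221234}
scene {'fx': 469.5337201615522, 'fy': 469.5337201615522, 'cx': 274.7005111352911, 'cy': 210.95299529917298, 'R': array([[ 0.25761012,  0.96613299, -0.01496913],
       [ 0.80780334, -0.22384179, -0.54529682],
       [-0.53017996,  0.12838187, -0.83810936]]), 't': array([-0.18511701, -0.42077044,  1.36043014])}
side {'fx': 452.72254894660387, 'fy': 452.72254894660387, 'cx': 274.71044083612173, 'cy': 206.29576800432505, 'R': array([[ 0.95397203, -0.29986203,  0.0044867 ],
       [-0.16942902, -0.55124021, -0.81696269],
       [ 0.24744934,  0.77859938, -0.57667307]]), 't': array([-0.53088675,  0.20053774,  0.71782351])}
wrist {'fx': 349.1927702412419, 'fy': 349.1927702412419, 'cx': 273.78823568780047, 'cy': 207.86106214424262, 'mount': array([[-2.15594395e-04, -9.63421093e-01, -2.67992073e-01,
         7.71591980e-02],
       [ 9.99999964e-01, -2.51104776e-04,  9.82314529e-05,
        -7.92760985e-04],
       [-1.61932343e-04, -2.67992042e-01,  9.63421112e-01,
        -1.79566967e-01],
       [ 0.00000000e+00,  0.00000000e+00,  0.00000000e+00,
         1.00000000e+00]])}
```

View pics/scene0.png

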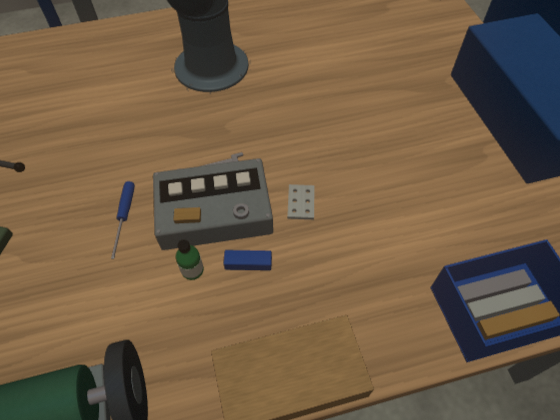

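View pics/side0.png

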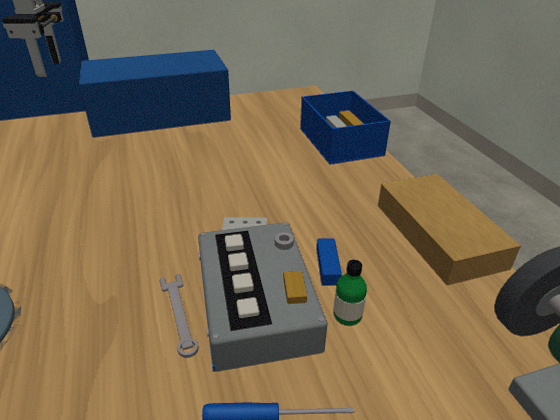

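The scene view shows the box with white keys at about (175,188), (198,185), (220,182) and (243,179). Image right is the robot's left, so key 1 is the one at (243,179). In the side view key 1 is at about (234,243) and key 4 at (248,308). Next I measure the keys in both views.

```bash
cat > h.py <<'E'
import numpy as np,cv2
def blobs(im,amin,amax,roi):
    hsv=cv2.cvtColor(im,cv2.COLOR_RGB2HSV)
    m=((hsv[...,2]>175)&(hsv[...,1]<60)).astype(np.uint8)
    k=np.zeros_like(m);x0,y0,x1,y1=roi;k[y0:y1,x0:x1]=m[y0:y1,x0:x1]
    n,l,st,c=cv2.connectedComponentsWithStats(k)
    return [(c[i],st[i]) for i in range(1,n) if amin<=st[i][4]<=amax]
def ray(d,p):
    v=np.array([(p[0]-d["cx"])/d["fx"],(p[1]-d["cy"])/d["fy"],1]);R=d["R"]
    return -R.T@d["t"],R.T@v
def plane(d,p,z):
    o,v=ray(d,p);return o+v*(z-o[2])/v[2]
def proj(d,X):
    c=d["R"]@X+d["t"];return np.array([d["fx"]*c[0]/c[2]+d["cx"],d["fy"]*c[1]/c[2]+d["cy"]])
E
python3 - <<'E'
from rig import env
from h import *
np.set_printoptions(precision=4,suppress=True)
for n,roi in(("scene",(155,165,262,205)),("side",(215,225,270,325))):
    d=env.snapshot(n);im=d["image"]
    for c,s in blobs(im,20,1000,roi): print(n,c,s,plane(d,c,.082))
    x0,y0,x1,y1=roi
    cv2.imwrite(f"pics/{n}z.png",cv2.resize(im[y0:y1,x0:x1,::-1],None,fx=5,fy=5,interpolation=cv2.INTER_NEAREST))
E
```

```text
side [233.4776 238.8657] [226 235  16  10  67] [ 0.479  -0.0072  0.082 ]
side [238.5581 255.6977] [229 253  17  10  43] [ 0.4771 -0.0524  0.082 ]
side [240.4333 275.4333] [234 274  16   6  30] [ 0.4688 -0.0985  0.082 ]
side [243.8163 282.3673] [235 276  17  11  49] [ 0.4701 -0.1148  0.082 ]
side [246.5349 300.8372] [238 298  18   8  43] [ 0.4646 -0.153   0.082 ]
side [244.2  309.25] [240 306   9   7  20] [ 0.4573 -0.1677  0.082 ]
```

View pics/scenez.png

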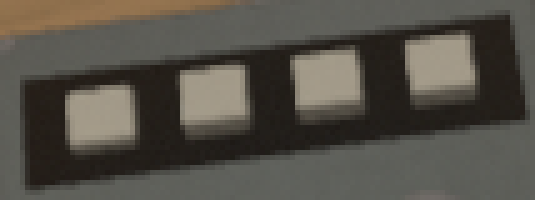

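View pics/sidez.png

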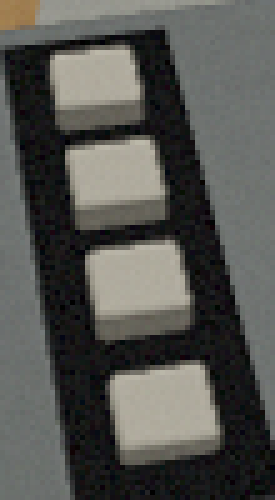

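The side zoom shows three keys with a visible side face of about 4 px. Key 4, at the bottom, has a thinner one, so it looks latched, and the scene zoom agrees. Next I get precise centres of the top faces.

Run:
```python
from rig import env
from h import *
np.set_printoptions(precision=4,suppress=True)
P={}
for n,roi,t in(("scene",(158,168,258,203),135),("side",(220,230,262,325),165)):
    d=env.snapshot(n);x0,y0,x1,y1=roi
    g=cv2.GaussianBlur(d["image"],(0,0),.6)[y0:y1,x0:x1].min(2)
    print(n,np.percentile(g,[10,50,70,80,90,95,99]))
    m=(g>t).astype(np.uint8)
    k,l,st,c=cv2.connectedComponentsWithStats(m)
    L=[(c[i]+[x0,y0],st[i]) for i in range(1,k) if 60<st[i][4]<500]
    L.sort(key=lambda a:-a[0][0] if n=="scene" else a[0][1])
    P[n]=(d,L)
    for c_,s in L: print(c_,s[2:],plane(d,c_,.082))
if all(len(P[n][1])==4 for n in P):
  for a,b in zip(P["scene"][1],P["side"][1]):
    o1,v1=ray(P["scene"][0],a[0]);o2,v2=ray(P["side"][0],b[0])
    s=np.linalg.lstsq(np.c_[v1,-v2],o2-o1,rcond=None)[0]
    print((o1+v1*s[0]+o2+v2*s[1])/2, np.linalg.norm(o1+v1*s[0]-o2-v2*s[1]))
```

```text
scene [ 26.   78.   89.   91.  130.1 136.  137. ]
[242.4677 177.2419] [10  8 62] [ 0.4817 -0.0091  0.082 ]
[219.9355 180.3871] [ 9  8 62] [ 0.4768 -0.0588  0.082 ]
[197.1562 183.5625] [10  8 64] [ 0.4719 -0.1086  0.082 ]
[174.3788 187.6061] [10  8 66] [ 0.4694 -0.1584  0.082 ]
side [ 18.  76. 109. 141. 157. 158. 159.]
```

Run:
```python
from rig import env
from h import *
np.set_printoptions(precision=4,suppress=True)
P={}
for n,roi,t in(("scene",(158,168,258,203),115),("side",(220,230,262,325),135)):
    d=env.snapshot(n);x0,y0,x1,y1=roi
    g=cv2.resize(d["image"][y0:y1,x0:x1].min(2),None,fx=4,fy=4,interpolation=cv2.INTER_CUBIC)
    m=(g>t).astype(np.uint8)
    k,l,st,c=cv2.connectedComponentsWithStats(m)
    L=[((c[i]+.5)/4-.5+[x0,y0],st[i]) for i in range(1,k) if 900<st[i][4]<8000]
    L.sort(key=lambda a:-a[0][0] if n=="scene" else a[0][1])
    P[n]=(d,L)
    for c_,s in L: print(c_,s[2:],plane(d,c_,.082))
if all(len(P[n][1])==4 for n in P):
  for a,b in zip(P["scene"][1],P["side"][1]):
    o1,v1=ray(P["scene"][0],a[0]);o2,v2=ray(P["side"][0],b[0])
    s=np.linalg.lstsq(np.c_[v1,-v2],o2-o1,rcond=None)[0]
    print((o1+v1*s[0]+o2+v2*s[1])/2, np.linalg.norm(o1+v1*s[0]-o2-v2*s[1]))
```

```text
[242.4624 177.1774] [  53   43 1876] [ 0.4815 -0.0091  0.082 ]
[219.8817 180.3046] [  52   43 1895] [ 0.4766 -0.0588  0.082 ]
[197.1532 183.4199] [  52   44 1939] [ 0.4715 -0.1086  0.082 ]
[174.5323 187.5177] [  52   45 1952] [ 0.4693 -0.1581  0.082 ]
[233.4942 240.0642] [  70   47 2623] [ 0.4783 -0.0104  0.082 ]
[237.5519 259.0894] [  76   52 3076] [ 0.4735 -0.06    0.082 ]
[242.0229 280.3454] [  81   58 3642] [ 0.4686 -0.1098  0.082 ]
[247.1497 305.8451] [  85   66 4338] [ 0.463  -0.1627  0.082 ]
[ 0.4792 -0.0085  0.0798] 0.0012656329070527526
[ 0.4743 -0.0584  0.0799] 0.0012581138394875593
[ 0.4693 -0.1083  0.0799] 0.0011589557935910266
[ 0.4644 -0.1582  0.0764] 0.0010578886925063779
```

Triangulated, key 4's top is 3.5 mm lower than the others, so key 4 is latched. The row direction gives a box yaw of about -5.6°. I now close the gripper and move over key 1: tool shift about (-467, -537) mm, turn -9° about z.

```bash
python3 -m inch '[[-12,-14,0,0,0,-1,0],[-34,-40,0,0,0,-2,0],[-58,-67,0,0,0,-3,0],[-82,-94,0,0,0,-4,0],[-106,-122,0,0,0,-5,0],[-130,-149,0,0,0,-6,0],[-154,-177,0,0,0,-7,0],[-178,-204,0,0,0,-8,0],[-202,-232,0,0,0,-9,0],[-220,-253,0,0,0,-9,0]]' 20
```

```text
clock: 1.28
tcp_pos: [0.314, 0.3264, 0.2056]
tool_rot: [[-0.995, 0.099, 0.001], [0.099, 0.995, -0.0], [-0.001, 0.0, -1.0]]
force: [0.3, 0.7, 0.8]
width: 0.0304
```

```bash
python3 -m inch '[[-12,-20,0,0,0,0,0],[-33,-53,0,0,0,0,0],[-54,-86,0,0,0,0,0],[-75,-120,0,0,0,0,0],[-96,-154,0,0,0,0,0],[-117,-187,0,0,0,0,0],[-138,-221,0,0,0,0,0],[-159,-255,15,0,0,0,0],[-180,-288,25,0,0,0,0],[-200,-320,40,0,0,0,0]]' && python3 -m inch '[[0,0,15,0,0,0,0],[0,0,30,0,0,0,0],[0,0,40,0,0,0,0],[0,0,45,0,0,0,0],[0,0,45,0,0,0,0],[0,0,45,0,0,0,0]]'
python3 - <<'E'
from rig import env
from h import *
print(env.observe()["tcp_pos"],env.observe()["force"])
for n in("scene","side"):
    d=env.snapshot(n);im=d["image"]
    x0,y0,x1,y1=(140,130,280,230) if n=="scene" else (180,180,300,330)
    cv2.imwrite(f"pics/{n}1.png",cv2.resize(im[y0:y1,x0:x1,::-1],None,fx=4,fy=4,interpolation=cv2.INTER_CUBIC))
E
```

```text
clock: 2.12
tcp_pos: [0.4821, -0.0121, 0.1662]
tool_rot: [[-0.995, 0.099, 0.003], [0.099, 0.995, -0.001], [-0.003, -0.0, -1.0]]
force: [1.0, 0.1, 0.4]
width: 0.0006
clock: 2.62
tcp_pos: [0.481, -0.0094, 0.1209]
tool_rot: [[-0.995, 0.098, 0.001], [0.098, 0.995, -0.0], [-0.001, -0.0, -1.0]]
force: [0.7, 0.3, 0.3]
width: 0.0007
[ 0.4809678  -0.00937553  0.12090957] [0.71894469 0.30591076 0.26592222]
```

View pics/side1.png

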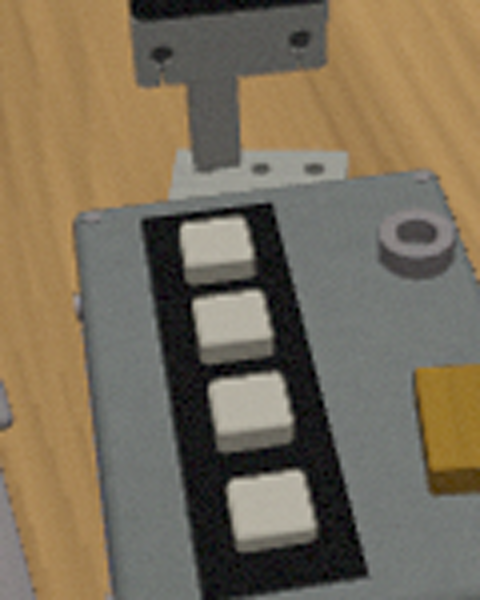

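The side view shows the shut fingertips above key 1 and lined up with it, with key 4 still low. I'll come down in small steps and watch the force.

```bash
python3 -m inch '[[0,0,12,0,0,0,0],[0,0,24,0,0,0,0],[0,0,31,0,0,0,0],[0,0,34,0,0,0,0],[0,0,34,0,0,0,0],[0,0,34,0,0,0,0]]' && python3 -m inch '[[0,0,1,0,0,0,0],[0,0,1,0,0,0,0]]' && python3 -m inch '[[0,0,1,0,0,0,0],[0,0,1,0,0,0,0]]'&& python3 -m inch '[[0,0,1,0,0,0,0],[0,0,1,0,0,0,0]]'
```

```text
clock: 3.22
tcp_pos: [0.4812, -0.0097, 0.087]
tool_rot: [[-0.995, 0.098, 0.001], [0.098, 0.995, -0.0], [-0.001, -0.0, -1.0]]
force: [0.0, -0.0, -0.3]
width: 0.0004
clock: 3.38
tcp_pos: [0.4812, -0.0098, 0.086]
tool_rot: [[-0.995, 0.099, 0.001], [0.099, 0.995, -0.0], [-0.001, -0.0, -1.0]]
force: [-0.7, 0.1, -0.4]
width: 0.0005
clock: 3.55
tcp_pos: [0.4809, -0.0097, 0.0846]
tool_rot: [[-0.995, 0.099, 0.0], [0.099, 0.995, -0.0], [-0.0, -0.0, -1.0]]
force: [1.0, -0.2, 0.7]
width: 0.0005
clock: 3.72
tcp_pos: [0.4807, -0.0097, 0.0833]
tool_rot: [[-0.995, 0.099, -0.0], [0.099, 0.995, 0.0], [0.0, 0.0, -1.0]]
force: [-0.1, -0.9, -1.0]
width: 0.0005
```

```bash
for i in 1; do :; done; python3 -m inch '[[0,0,0.5,0,0,0,0],[0,0,0.5,0,0,0,0],[0,0,0.5,0,0,0,0]]'|egrep 'tcp|force' ; python3 -m inch '[[0,0,0.5,0,0,0,0],[0,0,0.5,0,0,0,0],[0,0,0.5,0,0,0,0]]'|egrep 'tcp|force'; python3 -m inch '[[0,0,0.5,0,0,0,0],[0,0,0.5,0,0,0,0],[0,0,0.5,0,0,0,0]]'|egrep 'tcp|force'
```

```text
tcp_pos: [0.4808, -0.0097, 0.0829]
force: [-0.1, -0.2, -0.1]
tcp_pos: [0.4807, -0.0097, 0.0824]
force: [0.6, 0.3, -0.6]
tcp_pos: [0.4809, -0.0097, 0.0822]
force: [-1.1, 0.3, 1.8]
```

```bash
python3 -m inch '[[0,0,0.5,0,0,0,0],[0,0,0.5,0,0,0,0],[0,0,0.5,0,0,0,0]]'|egrep 'clock|tcp|force' ; python3 -m inch '[[0,0,0,0,0,0,0]]'|egrep 'tcp|force'
```

```text
clock: 4.72
tcp_pos: [0.4809, -0.0097, 0.0816]
force: [-0.7, 0.3, 2.9]
tcp_pos: [0.4808, -0.0097, 0.0815]
force: [-1.7, 0.0, 2.6]
```

Key 1 has been touched: z held at 82 mm and the force rose to 2.7 N. Now the same at key 2, with a slow final approach.

```bash
python3 -m inch '[[0,0,-6,0,0,0,0],[0,0,-14,0,0,0,0],[0,-15,-16,0,0,0,0],[0,-35,-16,0,0,0,0],[0,-48,-14,0,0,0,0],[0,-50,-9,0,0,0,0],[0,-50,-5,0,0,0,0],[0,-50,-3,0,0,0,0],[0,-50,-2,0,0,0,0],[0,-50,-2,0,0,0,0]]'|egrep 'tcp|force' ; python3 -m inch '[[0,0,0.5,0,0,0,0],[0,0,1,0,0,0,0],[0,0,1,0,0,0,0],[0,0,1.5,0,0,0,0],[0,0,1.5,0,0,0,0],[0,0,1.5,0,0,0,0]]'|egrep 'clock|tcp|force';python3 -m inch '[[0,0,0.5,0,0,0,0],[0,0,0.5,0,0,0,0],[0,0,0.5,0,0,0,0]]'|egrep 'tcp|force'; python3 -m inch '[[0,0,0,0,0,0,0]]'|egrep 'tcp|force'
```

```text
tcp_pos: [0.4755, -0.0587, 0.083]
force: [-0.6, 0.2, 0.3]
clock: 6.13
tcp_pos: [0.476, -0.0594, 0.0823]
force: [-0.4, 1.5, 2.3]
tcp_pos: [0.476, -0.0594, 0.0816]
force: [0.1, 2.7, 2.4]
tcp_pos: [0.476, -0.0594, 0.0816]
force: [0.3, 1.1, 2.2]
```

Key 2 has been touched, at about 2.3 N. Next is key 3.

```bash
python3 -m inch '[[0,0,-6,0,0,0,0],[0,0,-14,0,0,0,0],[0,-15,-16,0,0,0,0],[0,-35,-16,0,0,0,0],[0,-48,-14,0,0,0,0],[0,-50,-9,0,0,0,0],[0,-50,-5,0,0,0,0],[0,-50,-3,0,0,0,0],[0,-50,-2,0,0,0,0],[0,-50,-2,0,0,0,0]]'|egrep 'tcp|force' ; python3 -m inch '[[0,0,0.5,0,0,0,0],[0,0,1,0,0,0,0],[0,0,1,0,0,0,0],[0,0,1.5,0,0,0,0],[0,0,1.5,0,0,0,0],[0,0,1.5,0,0,0,0]]'|egrep 'clock|tcp|force';python3 -m inch '[[0,0,0.5,0,0,0,0],[0,0,0.5,0,0,0,0],[0,0,0.5,0,0,0,0]]'|egrep 'tcp|force'; python3 -m inch '[[0,0,0,0,0,0,0]]'|egrep 'tcp|force'
```

```text
tcp_pos: [0.4706, -0.1084, 0.083]
force: [-0.1, 0.4, -0.7]
clock: 7.8
tcp_pos: [0.4711, -0.1091, 0.0823]
force: [-0.0, 1.9, 1.9]
tcp_pos: [0.4711, -0.1092, 0.0816]
force: [-0.2, 1.3, 2.3]
tcp_pos: [0.4711, -0.1091, 0.0816]
force: [0.1, 1.7, 3.5]
```

Key 3 has been touched, at about 2.5 N. Key 4's top should be 4 mm lower, which will also confirm that it's the latched one.

```bash
python3 -m inch '[[0,0,-6,0,0,0,0],[0,0,-14,0,0,0,0],[0,-15,-16,0,0,0,0],[0,-35,-16,0,0,0,0],[0,-48,-14,0,0,0,0],[0,-50,-9,0,0,0,0],[0,-50,-5,0,0,0,0],[0,-50,-3,0,0,0,0],[0,-50,-2,0,0,0,0],[0,-50,-2,0,0,0,0]]'|egrep 'tcp|force' ; python3 -m inch '[[0,0,0.5,0,0,0,0],[0,0,1,0,0,0,0],[0,0,1,0,0,0,0],[0,0,1.5,0,0,0,0],[0,0,1.5,0,0,0,0],[0,0,1.5,0,0,0,0]]'|egrep 'clock|tcp|force';python3 -m inch '[[0,0,0.5,0,0,0,0],[0,0,0.5,0,0,0,0],[0,0,0.5,0,0,0,0]]'|egrep 'tcp|force'; python3 -m inch '[[0,0,0.5,0,0,0,0],[0,0,1,0,0,0,0],[0,0,1.5,0,0,0,0],[0,0,2,0,0,0,0],[0,0,2,0,0,0,0],[0,0,2,0,0,0,0]]'|egrep 'tcp|force'
```

```text
tcp_pos: [0.4656, -0.1582, 0.0828]
force: [-0.3, 0.2, 0.9]
clock: 9.47
tcp_pos: [0.466, -0.159, 0.082]
force: [-0.8, -0.3, -0.2]
tcp_pos: [0.466, -0.159, 0.0814]
force: [-0.1, -0.1, 0.4]
tcp_pos: [0.466, -0.159, 0.0794]
force: [0.2, 0.6, -0.1]
```

```bash
python3 -m inch '[[0,0,0.5,0,0,0,0],[0,0,1,0,0,0,0],[0,0,1,0,0,0,0],[0,0,1,0,0,0,0]]'|egrep 'clock|tcp|force';python3 -m inch '[[0,0,0.5,0,0,0,0],[0,0,0.5,0,0,0,0],[0,0,0.5,0,0,0,0]]'|egrep 'tcp|force'; python3 -m inch '[[0,0,0.5,0,0,0,0],[0,0,0.5,0,0,0,0],[0,0,0.5,0,0,0,0]]'|egrep 'tcp|force'; python3 -m inch '[[0,0,0,0,0,0,0]]'|egrep 'tcp|force'
```

```text
clock: 10.55
tcp_pos: [0.4661, -0.159, 0.0786]
force: [-0.4, -0.3, 1.6]
tcp_pos: [0.4661, -0.1591, 0.0782]
force: [-0.4, 0.0, 3.2]
tcp_pos: [0.4661, -0.159, 0.0776]
force: [-0.4, 0.8, 4.6]
tcp_pos: [0.4661, -0.1591, 0.0776]
force: [-0.3, 0.8, 2.7]
```

Key 4 has been touched at 78.3 mm, 4 mm lower than the others, so it is the latched one. I lift clear and then press it to its stop.

```bash
python3 -m inch '[[0,0,-4,0,0,0,0],[0,0,-8,0,0,0,0],[0,0,-8,0,0,0,0],[0,0,-4,0,0,0,0],[0,0,-1,0,0,0,0],[0,0,1,0,0,0,0],[0,0,2,0,0,0,0],[0,0,3,0,0,0,0],[0,0,4,0,0,0,0],[0,0,4,0,0,0,0]]'|egrep 'clock|tcp|force';python3 -m inch '[[0,0,0.5,0,0,0,0],[0,0,1,0,0,0,0],[0,0,1,0,0,0,0]]'|egrep 'tcp|force';python3 -m inch '[[0,0,0.5,0,0,0,0],[0,0,1,0,0,0,0],[0,0,1,0,0,0,0]]'|egrep 'tcp|force'
```

```text
clock: 11.97
tcp_pos: [0.466, -0.159, 0.0735]
force: [-0.8, -0.1, 4.6]
tcp_pos: [0.4661, -0.159, 0.0732]
force: [-3.3, 0.8, 9.0]
tcp_pos: [0.4662, -0.1591, 0.0731]
force: [-5.3, 4.0, 15.8]
```

The key is at its stop: z has stalled at 73.1 mm with 16 N. I release, lift away and look.

```bash
python3 -m inch '[[0,0,-3,0,0,0,0],[0,0,-8,0,0,0,0],[0,0,-16,0,0,0,0],[0,0,-40,0,0,0,0],[0,0,-75,0,0,0,0],[0,0,-110,0,0,0,0],[0,0,-140,0,0,0,0],[0,0,-150,0,0,0,0],[0,0,-150,0,0,0,0]]'
python3 - <<'E'
from rig import env
from h import *
np.set_printoptions(precision=4,suppress=True)
d=env.snapshot("side");x0,y0,x1,y1=180,200,300,330
cv2.imwrite("pics/side2.png",cv2.resize(d["image"][y0:y1,x0:x1,::-1],None,fx=4,fy=4,interpolation=cv2.INTER_CUBIC))
d=env.snapshot("scene")
cv2.imwrite("pics/scene2.png",d["image"][:,:,::-1])
E
```

```text
clock: 13.22
tcp_pos: [0.4673, -0.1598, 0.2244]
tool_rot: [[-0.995, 0.098, 0.005], [0.098, 0.995, -0.003], [-0.005, -0.003, -1.0]]
force: [1.2, -0.3, -0.2]
width: 0.0006
```

View pics/side2.png

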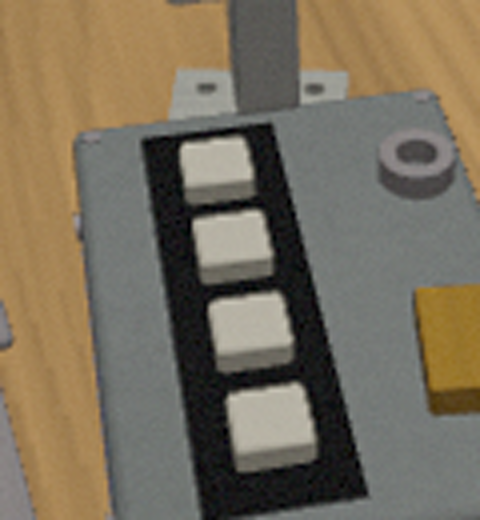

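View pics/scene2.png

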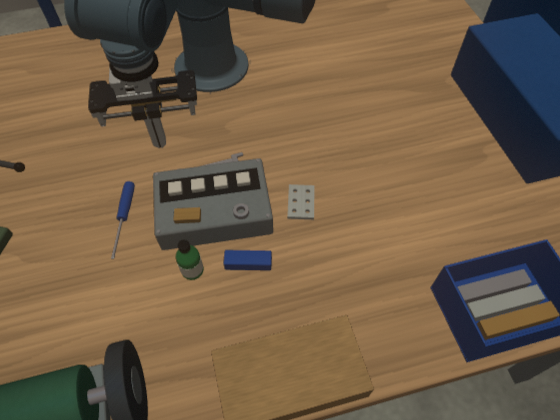

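Key 4 (bottom, about (272,428) in the zoom) now seems to show as much side face as the others, and nothing else has moved. I check this by triangulating again.

Run:
```python
from rig import env
from h import *
np.set_printoptions(precision=4,suppress=True)
P={}
for n,roi,t in(("scene",(158,168,258,203),115),("side",(220,230,262,325),135)):
    d=env.snapshot(n);x0,y0,x1,y1=roi
    g=cv2.resize(d["image"][y0:y1,x0:x1].min(2),None,fx=4,fy=4,interpolation=cv2.INTER_CUBIC)
    k,l,st,c=cv2.connectedComponentsWithStats((g>t).astype(np.uint8))
    L=[(c[i]+.5)/4-.5+[x0,y0] for i in range(1,k) if 900<st[i][4]<8000]
    L.sort(key=lambda a:-a[0] if n=="scene" else a[1]); P[n]=(d,L); print(n,np.array(L).round(2).tolist())
for a,b in zip(P["scene"][1],P["side"][1]):
    o1,v1=ray(P["scene"][0],a);o2,v2=ray(P["side"][0],b)
    s=np.linalg.lstsq(np.c_[v1,-v2],o2-o1,rcond=None)[0]
    print((o1+v1*s[0]+o2+v2*s[1])/2)
```

```text
scene [[242.45, 177.23], [219.88, 180.36], [197.13, 183.48], [174.19, 186.64]]
side [[233.48, 240.11], [237.53, 259.16], [242.02, 280.4], [247.07, 304.21]]
[ 0.4792 -0.0085  0.0796]
[ 0.4743 -0.0584  0.0797]
[ 0.4693 -0.1083  0.0798]
[ 0.4644 -0.1583  0.0798]
```

All four tops now measure the same height to within 0.2 mm, so I hand in.

```bash
python3 -m inch '[[0,0,0,0,0,0,0],[0,0,0,0,0,0,0],[0,0,0,0,0,0,0]]' && python3 -c "
from rig import env
print(env.hand_in())"
```

```text
clock: 13.67
tcp_pos: [0.4656, -0.1587, 0.2203]
tool_rot: [[-0.995, 0.099, -0.002], [0.099, 0.995, 0.001], [0.002, 0.001, -1.0]]
force: [0.0, 0.2, 0.1]
width: 0.0004
the job is handed in; nothing more can be done
None
```

I tapped keys 1 to 4 in order from the robot's left, then pressed key 4, the latched one, to its stop and let it go. All four keys now stand up. I handed the job in at 13.7 s, well inside the 48 s limit; the hand-in gave no verdict.

- **Taps:** the taps on keys 1–3 peaked at about 2.5–3.5 N, moving each key about 0.5 mm. Key 4 read up to 4.6 N and went down about 0.7 mm; a single force reading is good to about 1 N.
- **Which key was latched:** before any contact the cameras put key 4's top 3.5 mm below the others. When tapped, it made contact about 4 mm lower than they did.
- **Press:** key 4 was pushed until the fingertips stalled at 73 mm above the bench, its stop, with about 16 N. That is more than the 5–6 N needed.
- **Final check:** with the arm about 140 mm above the keys, all four tops measured 79.6–79.8 mm. That is about 2 mm below the nominal 82 mm, the same offset as before on the three up keys and within the calibration tolerance. I checked the loose items only by eye in the final scene view, and none seemed to have moved.

No check failed or disagreed.

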